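# Reset the depth stop and lock it again

### The job

The lock ring of this depth stop has been overtightened: ease the ring off with its orange lever, turn the black knob until the yellow pointer stands at the red rider, then nip the lock ring up again: firm enough to hold, but not overtight. Never wrench the knob round while the ring is still tight, and leave the two plaster blanks and the marker where they lie.

Things in the scene. Friction and masses are not known exactly. Their poses are not given: they have to be found in the camera images.
- stop_stand: green depth stop, screwed to the bench (cannot move): foot 150 x 100 x 12 mm, arm with an aluminium dial plate (120 mm across, top 74 mm above the bench). Origin on the vertical screw axis at bench height; z up, x towards the column at its back. Ring, adjuster and rider turn about this z axis; counterclockwise is always as seen from above
- knob_grip (a point): centre of the black bar knob, on the screw axis, 152 mm above the bench. Bar 50 mm long, 15 wide, 26 high (139 to 165 mm above the bench), gripped across its 15 mm; its length points as the yellow pointer does. With the ring slack it turns with about 0.06 N m; it must turn 0.4 to 1.5 rad counterclockwise
- pointer_tip (a point): point on the line of the yellow pointer, 50 mm from the screw axis, 80 mm above the bench; turns with the knob
- mark_tip (a point): tip of the red rider on the dial plate, 50 mm from the screw axis, 80 mm above the bench; the rider is fixed at the wanted setting. The pointer is right when pointer_tip and mark_tip coincide
- lever_post (a point): centre line of the lock ring's upright orange post, 115 mm above the bench, 72 mm from the screw axis; post 14 mm across, 87 to 123 mm above the bench, at the end of a steel lever 10 mm wide (89 to 96 mm above the bench). Push the post sideways round the axis: counterclockwise loosens, clockwise tightens
- adjuster: the adjuster, in one piece: black bar knob, spindle, brass flange and yellow pointer on a fine stop screw; it turns about the axis (the fine thread hardly lifts it) and is locked while the ring is tight. Origin at the stand's origin
- lock_washer: keyed steel washer, 52 mm across, between ring and brass flange (82 mm above the bench); it cannot turn; do not touch it. The ring presses it onto the flange, which locks the knob: 21 to 42 N at the start (overtight), none when loosened, right at the end between 8 and 19 N (a push of 4.5 to 7.5 N at the post; 6 N gives about 14 N)
- blank_b: plaster blank 48 x 48 x 20 mm on the stand's foot, under the stop; leave alone; origin centre of underside
- blank_a: plaster blank 40 x 55 x 16 mm on the bench, behind the stand on the right; leave alone; origin centre of underside
- marker_pen: red and white marker, 17 x 135 x 16 mm, on the bench, front left of the stand; leave alone; origin centre of underside
- lock_ring: steel lock ring (a coarse face-cam ring), 54 mm across, with lever and post; origin at the stand's origin. Starts overtight: breaking it loose takes up to 6 N at the post. It runs free (1 to 1.5 N at the post) after 0.5 rad at most; back it off about 0.85 rad; end stop 1.15 rad from the start. It stays where it is left
- ring_feel (a point): point on the axis, 92 mm above the bench, at the ring's mid-height. The ring's tight angle is hidden and differs each time, so feel it: tightening, the push at the post, measured while it moves slowly (10 mm/s), rises from 1.5 N (free) to 6 N (right) within about 0.2 rad; under 4.5 N is too slack, over 7.5 N overtight. The push fades once the motion stops

How it is judged:
By the outcome, as a careful person would: the job done as asked, in the order asked, and still so for the second after the job is handed in, with the robot touching nothing.
It also fails if it takes over 72 s, if anything falls off the work surface, if the arm or the gripper's body presses on something with over 40 N, if the wrist force passes 120 N, or if a joint passes its speed limit or range.

### The arm

A 7-joint arm with a two-finger parallel gripper is mounted at the origin on a cart in front of the work surface, level with it; the furniture and walls round the work are solid. World frame = base frame: x ahead of the robot, y to its left, z up, the work surface at z = 0. Lengths are in mm, angles in degrees, forces in N, time in s.
With the tool pointing down it reaches from about 425 to 950 mm from the base axis. Payload 4.7 kg.
Tool frame: the origin (TCP) lies between the finger pads; the fingertips stand 14 mm ahead of it and the grasp point (between the pads) lies 5 mm behind it; y points along the fingers, x is the direction in which the jaws open and shut, and the axes are right-handed (so a half turn about y gives the same grasp; the last joint's range is limited). The gripper opens to 85 mm and grips with 20 to 120 N. Pads are 22 mm wide; open, the fingers measure 114 mm over their backs; the gripper's body (76 mm by 85 mm) begins 54 mm behind the grasp point. The pads swing forward as they close: fully open they stand 13 mm farther back than shut.
Start: joints at [70.709, 26.849, -2.785, 87.806, 1.381, 65.374, -4.715], TCP at [204.547, -643.281, 220.935] pointing down, gripper open.
Joint ranges: [-148.3, 148.3], [-19.14, 114.17], [-79.39, 73.82], [5.75, 140.21], [-59.74, 239.74], [12.07, 113.84], [-152.46, 152.46]. Speed limits (degrees/s): [147.25, 147.25, 180, 180, 180, 180, 180].

### API

Orientations are given as a 3x3 rotation matrix whose columns are the frame's x, y, z axes.
In Python, from workcell import get_obs, camera, get_calibration, hand_in gives the robot as it stands.
- The arm moves only by the tool carry_out, never from a script. Its argument "targets" is a list of rows, each an object with "travel": the shift along the tool's x, y, z in units of 30 mm (1.0 is 30 mm), a list of three; "spin": the turn about the tool's y in units of 8 degrees (1.0 is 8 degrees). A call has 1 to 20 rows; each row is the pose to reach, as a shift and turn from the pose commanded when the call began, along the tool's axes at that moment; what a row does not reach only later rows make up. A row lasts 1/8 s, in which the tool goes at most 62.5 mm and 10.7 degrees, less where a joint would pass 70% of its speed; a pose out of reach is approached as far as the arm can. A call with a gripper value outside its range is refused whole. "gripper" is the opening, from 0 (shut) to 1 (fully open), set as the call begins (left out, the last holds). The fingers move at their own pace and stop on an object; "squeeze" is the grip in N (left out, the last holds). Time passes only in rows, so rows that repeat a pose let the fingers close. It gives the time, the measured TCP pose, the force and the opening at its end, in the units of the state.
- get_obs(): the state, without advancing time (a new reading comes with each control period).
- camera(name): name is "side" or "top"; returns the picture (400x640x3 uint8, red, green, blue); there is no depth.
- get_calibration(name): a dict with "K" (3x3 intrinsics, pixels), "dist_coeffs" ([k1, k2, p1, p2, k3] as OpenCV has them; the pictures are not rectified), "rvec" (rotation vector, rad) and "tvec" (3), from world to camera coordinates, as OpenCV has them. Camera axes: x right, y down, z forward; pixel columns grow to the right and rows downward; lengths in mm; the calibration is good to about 2 mm. A picture is of the moment at which its call begins. get_calibration takes no time and is no camera call.
- hand_in(): hands the job in, once; it reports no verdict.
The state is a dict: "clock": time; "q": joint angles; "joint_vel": joint speeds; "joint_torque": joint torques, N m; "eef_pos": TCP position; "tcp_rot": TCP orientation; "contact_force": force on the tool from outside, world axes, zero at the start; "moment": the same for the moment, N m; "gripper_width": finger opening in mm.
Only numpy, scipy, OpenCV 4.12 (cv2) and the standard library are available. Lean on these libraries where they do the work, as an engineer would, in place of code of your own. Each camera call takes 0.05 s, during which the arm holds its last target. There are 200 camera calls.

## Working session

There is one attempt and no reset: what is moved stays moved. The work goes in short steps, Python scripts to look and compute and a tool call to move; the robot and the scene stay as the last step left them, time stands still between calls to the robot, and variables do not carry over. Pictures are saved under pics/ and viewed, on a budget of 10 in all, crops included, one or two more only if the job needs it, and the job is handed in when it is done.

Besides the shell and the picture viewer there is one more tool, called after "Call:" as a command line: name --argument value ..., lists and objects as JSON in quotes. carry_out: Moves the arm, as the interface text tells. Its arguments: {"type":"object","properties":{"targets":{"type":"array"},"gripper":{"type":"number"},"squeeze":{"type":"number"}},"required":["targets"]}

```bash
mkdir -p pics; python3 - <<'E'
from workcell import *
import cv2
o=get_obs(); print({k:o[k] for k in('clock','eef_pos','tcp_rot','contact_force','gripper_width')})
for n in('side','top'):
    cv2.imwrite(f'pics/{n}0.png',camera(n)[:,:,::-1]); c=get_calibration(n); print(n,c)
E
```

```text
{'clock': 0.0, 'eef_pos': array([ 204.3231454 , -642.70743262,  219.8409963 ]), 'tcp_rot': array([[ 3.03029377e-01, -6.97375656e-04,  9.52980960e-01],
       [-9.52979208e-01,  1.83074823e-03,  3.03030159e-01],
       [-1.95599407e-03, -9.99998081e-01, -1.09814005e-04]]), 'contact_force': array([-0.52892057, -0.07181777, -0.0009594 ]), 'gripper_width': 85.46251117753306}
side {'K': array([[420.79329178,   0.        , 323.48456105],
       [  0.        , 420.79329178, 192.17330538],
       [  0.        ,   0.        ,   1.        ]]), 'dist_coeffs': array([-0.01575513,  0.        ,  0.        ,  0.        ,  0.        ]), 'rvec': array([ 2.12961784, -0.45296486,  0.26855857]), 'tvec': array([-525.36628849,  239.68654547,  685.46640288])}
top {'K': array([[450.1097618 ,   0.        , 322.24467163],
       [  0.        , 450.1097618 , 191.71707647],
       [  0.        ,   0.        ,   1.        ]]), 'dist_coeffs': array([-0.00966405,  0.        ,  0.        ,  0.        ,  0.        ]), 'rvec': array([ 2.18836604, -2.12667826,  0.12398282]), 'tvec': array([  50.73370835,  598.42470848, 1077.34074512])}
```

View pics/side0.png

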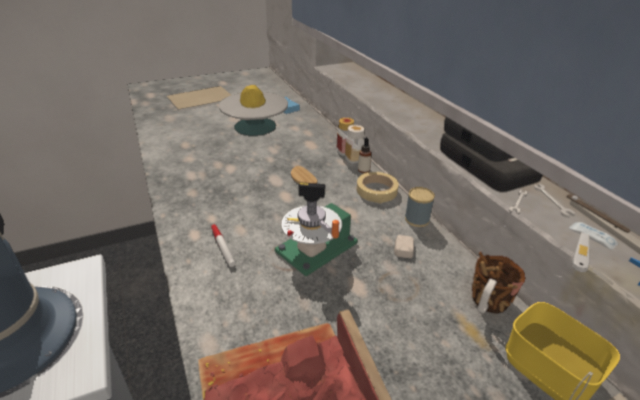

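View pics/top0.png

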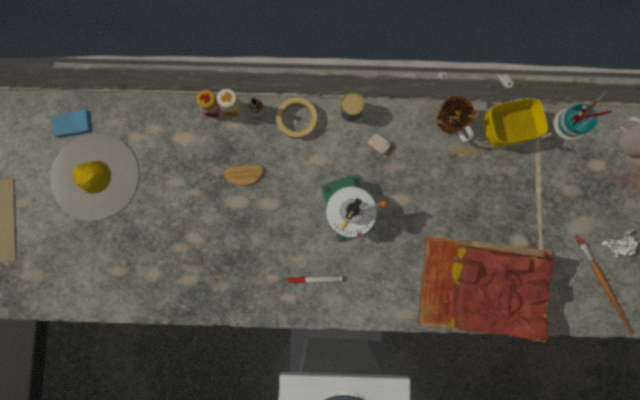

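The side view shows the knob at about (312,190), post (336,228), yellow pointer (292,220) and red rider (290,233). In the top view the dial is at (352,212), post (382,204), pointer (341,225) and rider (361,235). Next I'll measure these with colour masks.

```bash
cat > h.py <<'E'
import numpy as np, cv2
from workcell import *
def cal(n):
    c=get_calibration(n); R=cv2.Rodrigues(np.array(c['rvec']))[0]; t=np.array(c['tvec']).ravel(); return c,R,t
def ray(n,px):
    c,R,t=cal(n); u=cv2.undistortPoints(np.array([[px]],float),c['K'],c['dist_coeffs']).ravel()
    return -R.T@t, R.T@np.array([u[0],u[1],1.])
def plane(n,px,z):
    o,d=ray(n,px); return o+d*(z-o[2])/d[2]
def proj(n,p):
    c,R,t=cal(n); return cv2.projectPoints(np.array([p],float),np.array(c['rvec']),np.array(c['tvec']),c['K'],c['dist_coeffs'])[0].ravel()
def tri(a,b):
    A=[];B=[]
    for n,p in(('side',a),('top',b)):
        o,d=ray(n,p); d/=np.linalg.norm(d); P=np.eye(3)-np.outer(d,d); A.append(P);B.append(P@o)
    return np.linalg.lstsq(np.vstack(A),np.hstack(B),rcond=None)[0]
def blobs(im,lo,hi,box,minA=3):
    h=cv2.cvtColor(im,cv2.COLOR_RGB2HSV); m=cv2.inRange(h,np.array(lo),np.array(hi)); k=np.zeros_like(m); x0,y0,x1,y1=box; k[y0:y1,x0:x1]=m[y0:y1,x0:x1]
    n,_,s,c=cv2.connectedComponentsWithStats(k)
    return [(c[i].round(1).tolist(),s[i].tolist()) for i in range(1,n) if s[i,4]>=minA]
E
python3 - <<'E'
from h import *
ims={n:cv2.imread(f'pics/{n}0.png')[:,:,::-1].copy() for n in('side','top')}
bx={'side':(265,170,365,275),'top':(315,170,400,250)}
for n in ims:
    for k,lo,hi in(('orange',(5,130,120),(17,255,255)),('red',(0,130,90),(4,255,255)),('red2',(172,120,90),(180,255,255)),('yellow',(18,110,120),(35,255,255)),('white',(0,0,165),(180,40,255)),('black',(0,0,0),(180,255,48)),('green',(55,90,20),(95,255,200))):
        print(n,k,blobs(ims[n],lo,hi,bx[n]))
    x0,y0,x1,y1=bx[n]
s=cv2.resize(ims['side'][165:275,265:365],None,fx=4,fy=4,interpolation=cv2.INTER_CUBIC); t=cv2.resize(ims['top'][172:250,315:400],None,fx=4.7,fy=4.7,interpolation=cv2.INTER_CUBIC)
H=max(s.shape[0],t.shape[0]); f=lambda a:cv2.copyMakeBorder(a,0,H-a.shape[0],0,0,0)
cv2.imwrite('pics/c1.png',np.hstack([f(s),f(t)])[:,:,::-1]); print(s.shape,t.shape)
E
```

```text
side orange [([334.9, 228.8], [332, 220, 7, 18, 95])]
side red [([289.4, 232.6], [288, 231, 4, 4, 13])]
side red2 []
side yellow [([303.4, 182.9], [299, 182, 9, 3, 21]), ([294.4, 219.3], [289, 219, 10, 2, 14]), ([312.0, 228.0], [311, 228, 3, 1, 3])]
side white [([276.1, 179.5], [269, 175, 14, 11, 39]), ([281.2, 198.0], [280, 196, 4, 5, 5]), ([290.2, 200.2], [289, 199, 3, 3, 4]), ([332.2, 199.8], [331, 198, 3, 4, 6]), ([327.5, 215.7], [317, 205, 24, 25, 289]), ([341.0, 206.0], [340, 205, 3, 3, 4]), ([295.5, 223.3], [281, 206, 33, 37, 573]), ([358.1, 213.9], [357, 212, 4, 6, 15]), ([276.9, 218.2], [276, 216, 4, 5, 12]), ([328.9, 235.8], [327, 233, 5, 6, 22]), ([265.9, 238.9], [265, 238, 3, 3, 8]), ([275.8, 239.3], [274, 239, 4, 2, 6]), ([276.5, 259.5], [276, 259, 2, 2, 4]), ([289.0, 274.0], [288, 274, 3, 1, 3])]
side black [([311.5, 192.2], [299, 186, 25, 16, 312])]
side green [([290.7, 250.6], [283, 242, 17, 18, 93])]
top orange [([382.5, 203.3], [380, 201, 6, 6, 30])]
top red [([358.5, 234.5], [358, 234, 2, 2, 4])]
top red2 []
top yellow [([349.3, 215.0], [349, 214, 2, 3, 3]), ([343.2, 224.0], [341, 221, 5, 7, 19])]
top white [([341.4, 203.0], [327, 188, 43, 37, 548]), ([353.5, 227.0], [348, 224, 15, 7, 55]), ([363.3, 230.3], [363, 230, 2, 2, 3])]
top black [([354.2, 207.2], [348, 200, 12, 15, 95])]
top green [([338.6, 185.3], [324, 177, 31, 23, 224])]
(440, 400, 3) (367, 400, 3)
```

View pics/c1.png

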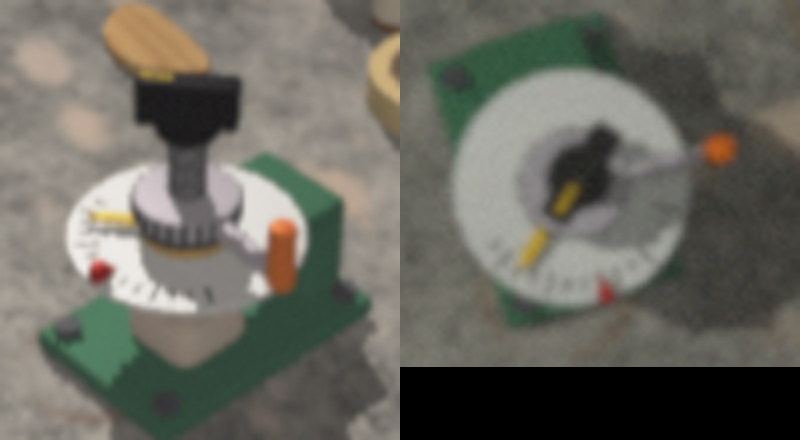

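```bash
python3 - <<'E'
from h import *
r=lambda v:np.round(v,1)
C=plane('top',(351.4,211.7),74); print('plate C',r(C), 'R', r(np.linalg.norm((plane('top',(326.1,211.7),74)-plane('top',(376.7,211.7),74)))/2))
Cs=plane('side',(265+187/4,165+238/4),74);print('plateC side',r(Cs))
print('knob tri',r(tri((265+188/4,165+96/4),(315+182/4.7,172+172/4.7))))
P=tri((334.9,228.8),(382.5,203.3)); print('post tri',r(P),'top@123',r(plane('top',(382.5,203.0),121)),'side@105',r(plane('side',(335,228.8),105)))
Y=plane('top',(343.2,224.0),80); Ys=plane('side',(294.4,219.3),80); Mt=plane('top',(315+205/4.7,172+293/4.7),80); Ms=plane('side',(289.4,232.6),80)
k1=plane('top',(315+215/4.7,172+132/4.7),165);k2=plane('top',(315+156/4.7,172+213/4.7),165)
print('Y',r(Y),r(Ys),'M',r(Mt),r(Ms),'bar ends',r(k1),r(k2))
for n,p in(('post',P),('Y',Y),('Ys',Ys),('Mt',Mt),('Ms',Ms)):
    d=(p-C)[:2]; ds=(p-Cs)[:2]; print(n,'r',r(np.hypot(*d)),r(np.hypot(*ds)),'ang',r(np.degrees(np.arctan2(d[1],d[0]))),r(np.degrees(np.arctan2(ds[1],ds[0]))))
d=k2-k1;print('bar ang',np.degrees(np.arctan2(d[1],d[0])),np.hypot(*d[:2]),r((k1+k2)/2))
E
```

```text
plate C [546.3  -3.   74. ] R 60.1
plateC side [546.7  -9.1  74. ]
knob tri [548.1  -3.5 154.4]
post tri [565.5 -72.6 104.5] top@123 [564.6 -70.5 121. ] side@105 [565.4 -73.3 105. ]
Y [516.3  16.   80. ] [518.6  12.7  80. ] M [493.1 -20.7  80. ] [494.9 -22.   80. ] bar ends [565.3 -17.4 165. ] [526.9   9.1 165. ]
post r 72.2 66.3 ang -74.6 -73.5
Y r 35.5 39.5 ang 147.6 140.4
Ys r 31.9 35.6 ang 150.5 142.2
Mt r 56.1 54.8 ang -161.6 -167.8
Ms r 54.9 53.5 ang -159.7 -166.0
bar ang 145.33124135511648 46.61214597302619 [546.1  -4.1 165. ]
```

Call:
carry_out --targets '[{"travel": [-1.5, 0, 1.8], "spin": -1}, {"travel": [-3.2, 0, 3.8], "spin": -2.2}, {"travel": [-14.5, 0, 17.2], "spin": -11}, {"travel": [-14.5, 0, 17.2], "spin": -11}, {"travel": [-14.5, 0, 17.2], "spin": -11}, {"travel": [-14.5, 0, 17.2], "spin": -11}, {"travel": [-14.5, 0, 17.2], "spin": -11}, {"travel": [-14.5, 0, 17.2], "spin": -11}, {"travel": [-14.5, 0, 17.2], "spin": -11}, {"travel": [-14.5, 0, 17.2], "spin": -11}, {"travel": [-14.5, 0, 17.2], "spin": -11}, {"travel": [-14.5, 0, 17.2], "spin": -11}, {"travel": [-14.5, 0, 17.2], "spin": -11}, {"travel": [-14.5, 0, 17.2], "spin": -11}, {"travel": [-14.5, 0, 17.2], "spin": -11}, {"travel": [-14.5, 0, 17.2], "spin": -11}, {"travel": [-14.5, 0, 17.2], "spin": -11}, {"travel": [-14.5, 0, 17.2], "spin": -11}]' --gripper 0.4 --squeeze 20

```text
clock: 2.35
eef_pos: [564.5, -72.5, 221.0]
tcp_rot: [[0.963, 0.0, -0.269], [0.269, -0.0, 0.963], [0.0, -1.0, -0.0]]
contact_force: [-0.3, 0.4, -0.2]
gripper_width: 34.7
```

Call:
carry_out --targets '[{"travel": [0, 1.2, 0], "spin": 0}, {"travel": [0, 2.5, 0], "spin": 0}, {"travel": [0, 2.5, 0], "spin": 0}, {"travel": [0, 2.5, 0], "spin": 0}]'

```text
clock: 2.85
eef_pos: [565.6, -72.2, 147.3]
tcp_rot: [[0.963, 0.002, -0.27], [0.27, 0.0, 0.963], [0.002, -1.0, -0.001]]
contact_force: [0.2, -0.7, 0.4]
gripper_width: 34.4
```

```bash
python3 - <<'E'
from h import *
print(get_obs()['eef_pos'])
s=cv2.resize(camera('side')[150:260,275:375],None,fx=4,fy=4,interpolation=cv2.INTER_CUBIC); t=cv2.resize(camera('top')[150:260,320:420],None,fx=4,fy=4,interpolation=cv2.INTER_CUBIC)
cv2.imwrite('pics/c2.png',np.hstack([s,t])[:,:,::-1])
E
```

```text
[565.55602632 -72.19520358 147.25189991]
```

View pics/c2.png

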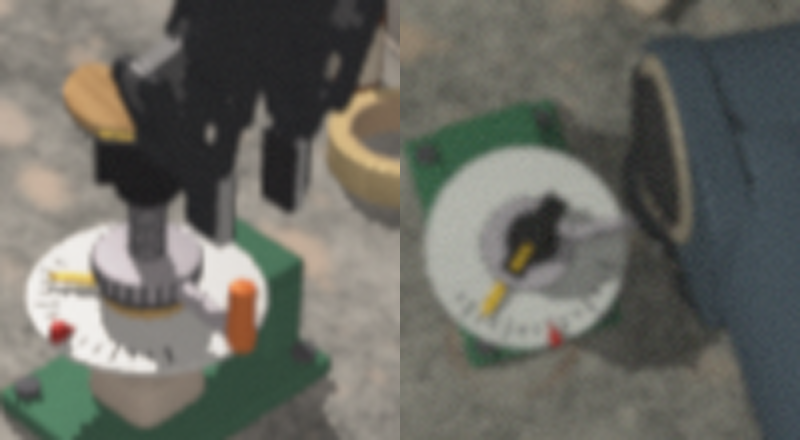

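The left half (side) shows the fingers at (220,235) and (285,200) straddling the space over the post top (243,287). Top view: the dial, pointer and rider are unobstructed. The line-up agrees with my triangulation, so I'll descend.

Call:
carry_out --targets '[{"travel": [0, 0.3, 0], "spin": 0}, {"travel": [0, 0.6, 0], "spin": 0}, {"travel": [0, 0.9, 0], "spin": 0}, {"travel": [0, 1.0, 0], "spin": 0}, {"travel": [0, 1.0, 0], "spin": 0}]'

```text
clock: 3.58
eef_pos: [564.4, -72.3, 115.5]
tcp_rot: [[0.963, -0.001, -0.27], [0.27, 0.0, 0.963], [-0.001, -1.0, 0.0]]
contact_force: [0.4, 0.5, 0.4]
gripper_width: 34.3
```

```bash
python3 - <<'E'
from h import *
# arc rows: tool x axis = CCW tangent, z axis = inward or outward? post at angle a, axis C
C=np.array([547,-4.]);o=get_obs();p=o['eef_pos'][:2];R=o['tcp_rot']
print(o['eef_pos'],o['contact_force'],R.round(3).tolist())
a=np.arctan2(*(p-C)[::-1]);r=np.hypot(*(p-C));print('r',r,np.degrees(a))
for d in(8,16,24,32,40,48,56):
    q=C+r*np.array([np.cos(a+np.radians(d)),np.sin(a+np.radians(d))])-p
    v=R.T@np.array([*q,0]);print(d,(v/30).round(3))
E
```

```text
[564.35270391 -72.30777909 115.53067222] [0.38184987 0.53041113 0.35133949] [[0.963, -0.001, -0.27], [0.27, 0.0, 0.963], [-0.001, -1.0, 0.0]]
r 70.47743622165554 -75.74626667061591
8 [ 0.327 -0.     0.015]
16 [ 0.65  -0.     0.075]
24 [ 0.96 -0.    0.18]
32 [ 1.253e+00 -1.000e-03  3.270e-01]
40 [ 1.523e+00 -1.000e-03  5.130e-01]
48 [ 1.764e+00 -1.000e-03  7.350e-01]
56 [ 1.972e+00 -1.000e-03  9.880e-01]
```

Call:
carry_out --targets '[{"travel": [0.164, 0, 0.006], "spin": -0.5}, {"travel": [0.245, 0, 0.013], "spin": -0.75}, {"travel": [0.327, 0, 0.023], "spin": -1}, {"travel": [0.408, 0, 0.036], "spin": -1.25}, {"travel": [0.488, 0, 0.051], "spin": -1.5}, {"travel": [0.568, 0, 0.07], "spin": -1.75}]'

```text
clock: 4.32
eef_pos: [580.5, -65.7, 115.9]
tcp_rot: [[0.868, -0.0, -0.496], [0.496, -0.0, 0.868], [-0.0, -1.0, -0.0]]
contact_force: [0.9, -0.4, 1.1]
gripper_width: 34.2
```

Call:
carry_out --targets '[{"travel": [0.08, 0, 0.001], "spin": -0.25}, {"travel": [0.164, 0, 0.006], "spin": -0.5}, {"travel": [0.245, 0, 0.013], "spin": -0.75}, {"travel": [0.327, 0, 0.023], "spin": -1}, {"travel": [0.408, 0, 0.036], "spin": -1.25}, {"travel": [0.488, 0, 0.051], "spin": -1.5}, {"travel": [0.568, 0, 0.07], "spin": -1.75}]'

```text
clock: 5.2
eef_pos: [594.3, -55.4, 115.9]
tcp_rot: [[0.722, 0.0, -0.692], [0.692, -0.0, 0.722], [0.0, -1.0, -0.0]]
contact_force: [0.5, 0.5, -0.0]
gripper_width: 34.3
```

```bash
python3 - <<'E'
from h import *
s=camera('side');t=camera('top')
print(blobs(s,(5,130,120),(17,255,255),(265,170,380,275)))
s=cv2.resize(s[150:260,275:375],None,fx=4,fy=4,interpolation=cv2.INTER_CUBIC); t=cv2.resize(t[150:260,320:420],None,fx=4,fy=4,interpolation=cv2.INTER_CUBIC)
cv2.imwrite('pics/c3.png',np.hstack([s,t])[:,:,::-1])
E
```

```text
[([334.9, 229.0], [332, 220, 7, 18, 94])]
```

View pics/c3.png

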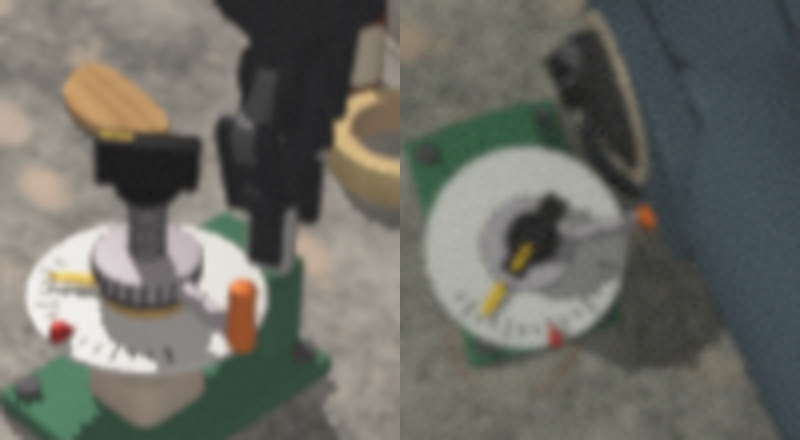

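The post is still at (243,320) side / (646,218) top, so the fingers missed it. I'll check at what height and radius they passed.

```bash
python3 - <<'E'
from h import *
o=get_obs();p=o['eef_pos'];R=o['tcp_rot']
f=lambda q:((proj('side',q)-[275,150])*4).round(0)
for dx in(-24,-17,17,24):
  for tz in(0,14): print(dx,tz,f(p+R[:,0]*dx+R[:,1]*tz))
for z in(87,96,115,123): print('post',z,f([565,-71.5,z]))
print('tip z at px if finger', [plane('side',(275+270/4,150+265/4),z).round(1).tolist() for z in(100,110,120,125)])
E
```

```text
-24 0 [262. 288.]
-24 14 [261. 312.]
-17 0 [267. 280.]
-17 14 [266. 304.]
17 0 [291. 240.]
17 14 [290. 263.]
24 0 [296. 232.]
24 14 [294. 255.]
post 87 [236. 343.]
post 96 [237. 328.]
post 115 [238. 296.]
post 123 [239. 282.]
tip z at px if finger [[598.4, -39.0, 100.0], [592.1, -50.6, 110.0], [585.7, -62.1, 120.0], [582.6, -67.9, 125.0]]
```

The tips passed about 2–3 mm over the post: when half open they stand roughly 20 mm further back than the shut length. I'll go back over the post with the jaws narrower and go lower; the body stays outside the knob's radius.

Call:
carry_out --targets '[{"travel": [0, -0.4, 0], "spin": 0}, {"travel": [-0.164, -0.6, 0.006], "spin": 0.5}, {"travel": [-0.408, -0.6, 0.036], "spin": 1.25}, {"travel": [-0.76, -0.6, 0.127], "spin": 2.36}, {"travel": [-1.103, -0.6, 0.275], "spin": 3.5}, {"travel": [-1.103, -0.6, 0.275], "spin": 3.5}, {"travel": [-1.103, -0.6, 0.275], "spin": 3.5}, {"travel": [-1.103, -0.3, 0.275], "spin": 3.5}, {"travel": [-1.103, 0, 0.275], "spin": 3.5}, {"travel": [-1.103, 0.1, 0.275], "spin": 3.5}, {"travel": [-1.103, 0.2, 0.275], "spin": 3.5}, {"travel": [-1.103, 0.3, 0.275], "spin": 3.5}, {"travel": [-1.103, 0.38, 0.275], "spin": 3.5}, {"travel": [-1.103, 0.38, 0.275], "spin": 3.5}]' --gripper 0.33

```text
clock: 7.05
eef_pos: [564.4, -72.4, 104.4]
tcp_rot: [[0.963, -0.0, -0.27], [0.27, -0.0, 0.963], [-0.0, -1.0, -0.0]]
contact_force: [-0.2, -0.2, 0.3]
gripper_width: 28.5
```

```bash
python3 - <<'E'
from h import *
o=get_obs();print(o['eef_pos'],o['contact_force'],o['gripper_width'])
s=camera('side')
print(blobs(s,(5,130,120),(17,255,255),(265,170,380,275)))
s=cv2.resize(s[150:260,275:375],None,fx=5,fy=5,interpolation=cv2.INTER_CUBIC)
cv2.imwrite('pics/c4.png',s[:,:,::-1])
E
```

```text
[564.4176837  -72.37070179 104.42289639] [-0.20691799 -0.19710964  0.3450574 ] 28.466987135212246
[([335.2, 229.2], [332, 220, 7, 18, 86])]
```

View pics/c4.png

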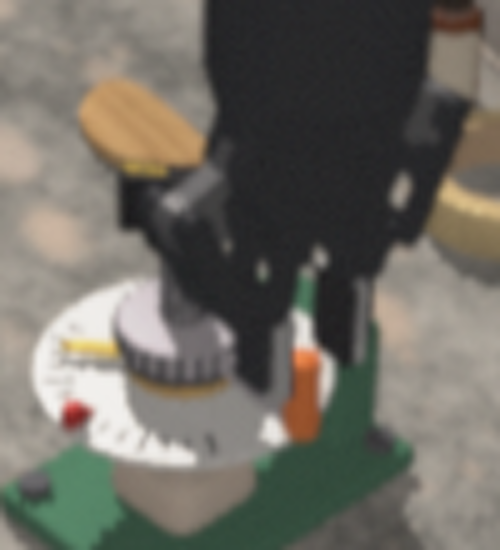

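The fingers now stand either side of the post (tips at about (262,390) and (345,360), post top at (305,350)). Pushing counterclockwise.

Call:
carry_out --targets '[{"travel": [0.08, 0, 0.001], "spin": -0.25}, {"travel": [0.164, 0, 0.006], "spin": -0.5}, {"travel": [0.245, 0, 0.013], "spin": -0.75}, {"travel": [0.327, 0, 0.023], "spin": -1}, {"travel": [0.408, 0, 0.036], "spin": -1.25}, {"travel": [0.448, 0, 0.043], "spin": -1.375}]'

```text
clock: 7.85
eef_pos: [577.0, -67.8, 104.4]
tcp_rot: [[0.893, -0.0, -0.449], [0.449, -0.0, 0.893], [-0.0, -1.0, -0.0]]
contact_force: [-1.9, -1.8, 0.4]
gripper_width: 28.5
```

Call:
carry_out --targets '[{"travel": [0.08, 0, 0.001], "spin": -0.25}, {"travel": [0.164, 0, 0.006], "spin": -0.5}, {"travel": [0.245, 0, 0.013], "spin": -0.75}, {"travel": [0.327, 0, 0.023], "spin": -1}, {"travel": [0.408, 0, 0.036], "spin": -1.25}, {"travel": [0.488, 0, 0.051], "spin": -1.5}, {"travel": [0.568, 0, 0.07], "spin": -1.75}]'

```text
clock: 8.72
eef_pos: [591.7, -57.8, 104.6]
tcp_rot: [[0.757, 0.001, -0.653], [0.653, 0.0, 0.757], [0.0, -1.0, -0.0]]
contact_force: [-0.3, -1.7, 0.4]
gripper_width: 28.4
```

Call:
carry_out --targets '[{"travel": [0.08, 0, 0.001], "spin": -0.25}, {"travel": [0.164, 0, 0.006], "spin": -0.5}, {"travel": [0.245, 0, 0.013], "spin": -0.75}, {"travel": [0.327, 0, 0.023], "spin": -1}, {"travel": [0.408, 0, 0.036], "spin": -1.25}, {"travel": [0.488, 0, 0.051], "spin": -1.5}, {"travel": [0.568, 0, 0.07], "spin": -1.75}]'

```text
clock: 9.6
eef_pos: [603.1, -45.2, 104.6]
tcp_rot: [[0.577, 0.0, -0.817], [0.817, -0.0, 0.577], [0.0, -1.0, -0.0]]
contact_force: [0.2, -2.0, -0.1]
gripper_width: 27.9
```

Call:
carry_out --targets '[{"travel": [0.08, 0, 0.001], "spin": -0.25}, {"travel": [0.164, 0, 0.006], "spin": -0.5}, {"travel": [0.245, 0, 0.013], "spin": -0.75}, {"travel": [0.327, 0, 0.023], "spin": -1}, {"travel": [0.408, 0, 0.036], "spin": -1.25}, {"travel": [0.488, 0, 0.051], "spin": -1.5}, {"travel": [0.568, 0, 0.07], "spin": -1.75}, {"travel": [0.648, 0, 0.091], "spin": -2}, {"travel": [0.648, 0, 0.091], "spin": -2}]'

```text
clock: 10.72
eef_pos: [611.9, -27.1, 104.5]
tcp_rot: [[0.331, -0.0, -0.944], [0.944, 0.001, 0.331], [0.001, -1.0, 0.0]]
contact_force: [-0.4, -0.1, 0.5]
gripper_width: 27.9
```

```bash
python3 - <<'E'
from h import *
o=get_obs();print(o['eef_pos'],o['contact_force'],o['q'])
s=camera('side');t=camera('top')
a=blobs(s,(5,130,120),(17,255,255),(265,170,400,275));print(a)
a=[plane('side',b[0],105).round(1) for b in a];print(a,[np.degrees(np.arctan2(*(b[:2]-[547,-4])[::-1])) for b in a])
E
```

```text
[611.94006574 -27.14825031 104.54304102] [-0.37396217 -0.06966106  0.49585479] [ 29.96976077  35.19348469 -44.26608069 101.26297523  29.10511022
  55.61691976  44.66334023]
[([348.3, 215.3], [346, 212, 6, 8, 38])]
[array([606.9, -46.5, 105. ])] [np.float64(-35.356305243282485)]
```

Call:
carry_out --targets '[{"travel": [-0.12, 0, 0], "spin": 0}, {"travel": [-0.24, -0.1, 0], "spin": 0}, {"travel": [-0.24, -1.0, 0], "spin": 0}, {"travel": [-0.24, -2.2, 0], "spin": 0}, {"travel": [-0.24, -3.2, 0], "spin": 0}, {"travel": [-0.24, -3.2, 0], "spin": 0}]'

```text
clock: 11.58
eef_pos: [611.1, -34.4, 203.4]
tcp_rot: [[0.332, 0.005, -0.943], [0.943, -0.0, 0.332], [0.001, -1.0, -0.005]]
contact_force: [0.1, 0.1, -0.9]
gripper_width: 28.2
```

```bash
python3 - <<'E'
from h import *
o=get_obs();p=o['eef_pos'];R=o['tcp_rot']
print(p,o['contact_force']);yaw=np.degrees(np.arctan2(R[1,0],R[0,0]))
print('yaw',yaw,'spin',-(57-yaw)/8,'travel',R.T@(np.array([546.7,-3.7,200])-p)/30)
s=camera('side');t=camera('top')
for n,im,z in(('side',s,105),('top',t,121)):
  for b in blobs(im,(5,130,120),(17,255,255),(265,170,410,275)):
    q=plane(n,b[0],z)[:2]-[546.7,-3.7];print(n,b,np.hypot(*q),np.degrees(np.arctan2(q[1],q[0])))
E
```

```text
[611.06406899 -34.41377393 203.37999438] [ 0.05532598  0.12376543 -0.89514568]
yaw 70.6165172732351 spin 1.702064659154388 travel [0.25353649 0.1007112  2.36420353]
side ([348.4, 210.6], [346, 203, 6, 17, 92]) 73.46503599930023 -23.574469293794454
top ([365.4, 183.4], [364, 182, 4, 4, 13]) 67.47579636398218 -23.707606319532413
```

Call:
carry_out --targets '[{"travel": [0.12, 0, 1.0], "spin": 0.8}, {"travel": [0.24, 0, 2.2], "spin": 1.7}, {"travel": [0.24, 0, 2.35], "spin": 1.7}, {"travel": [0.24, 0, 2.35], "spin": 1.7}, {"travel": [0.24, 0, 2.35], "spin": 1.7}]' --gripper 0.5

```text
clock: 12.3
eef_pos: [546.1, -5.3, 200.1]
tcp_rot: [[0.545, -0.0, -0.839], [0.839, 0.0, 0.545], [0.0, -1.0, 0.0]]
contact_force: [-1.0, -0.8, -0.1]
gripper_width: 42.7
```

Call:
carry_out --targets '[{"travel": [0, 0.3, 0], "spin": 0}, {"travel": [0, 0.6, 0], "spin": 0}, {"travel": [0, 0.9, 0], "spin": 0}, {"travel": [0, 1.2, 0], "spin": 0}, {"travel": [0, 1.5, 0], "spin": 0}, {"travel": [0, 1.75, 0], "spin": 0}, {"travel": [0, 1.75, 0], "spin": 0}, {"travel": [0, 1.75, 0], "spin": 0}]'

```text
clock: 13.3
eef_pos: [545.7, -4.4, 148.3]
tcp_rot: [[0.544, 0.001, -0.839], [0.839, -0.0, 0.544], [0.0, -1.0, -0.001]]
contact_force: [-0.5, 0.1, -0.7]
gripper_width: 43.0
```

Close gently on the knob.

Call:
carry_out --targets '[{"travel": [0, 0, 0], "spin": 0}, {"travel": [0, 0, 0], "spin": 0}, {"travel": [0, 0, 0], "spin": 0}, {"travel": [0, 0, 0], "spin": 0}, {"travel": [0, 0, 0], "spin": 0}]' --gripper 0 --squeeze 25

```text
clock: 13.92
eef_pos: [547.5, -2.1, 148.9]
tcp_rot: [[0.543, 0.005, -0.84], [0.84, 0.004, 0.543], [0.006, -1.0, -0.002]]
contact_force: [3.8, 5.0, -2.0]
gripper_width: 13.7
```

```bash
python3 - <<'E'
from h import *
o=get_obs();print(o['eef_pos'],o['contact_force'],o['moment'],o['gripper_width'],o['q'])
s=camera('side');t=camera('top')
for n,im in(('side',s),('top',t)):
  for b in blobs(im,(18,110,120),(35,255,255),(285,205,365,240) if n=='side' else (315,205,365,245)):
    q=plane(n,b[0],80)[:2]-[546.7,-3.7];print(n,b,np.hypot(*q),np.degrees(np.arctan2(q[1],q[0])))
s=cv2.resize(s[150:260,275:375],None,fx=4,fy=4,interpolation=cv2.INTER_CUBIC); t=cv2.resize(t[150:260,320:420],None,fx=4,fy=4,interpolation=cv2.INTER_CUBIC)
cv2.imwrite('pics/c5.png',np.hstack([s,t])[:,:,::-1])
E
```

```text
[547.50700985  -2.10430523 148.86788089] [ 3.84903525  4.99011005 -2.03018246] [ 0.81717863 -0.85404052 -0.00509048] 13.679962532340046 [ 31.11123855  25.92783963 -45.50454055 108.04356361  22.22229387
  54.88482836  32.64543367]
side ([293.4, 218.6], [290, 218, 8, 2, 12]) 34.88261058348492 146.43781528824985
side ([311.5, 228.0], [310, 228, 4, 1, 4]) 23.410182670417502 -109.24051498770591
top ([342.8, 223.4], [341, 220, 5, 8, 20]) 35.619178647882684 144.4517115416935
```

View pics/c5.png

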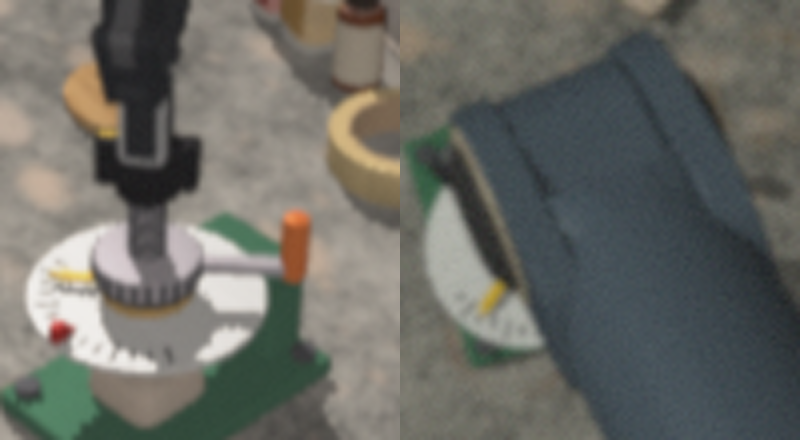

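The left half shows the fingers on the knob, with the pointer at (70,277), the rider at (60,332) and the post free at (295,245). I'll centre by 3 mm and turn most of the way.

Call:
carry_out --targets '[{"travel": [0.05, 0, 0], "spin": 0}, {"travel": [0.1, 0, 0], "spin": -0.2}, {"travel": [0.1, 0, 0], "spin": -0.6}, {"travel": [0.1, 0, 0], "spin": -1.1}, {"travel": [0.1, 0, 0], "spin": -1.6}, {"travel": [0.1, 0, 0], "spin": -2.1}, {"travel": [0.1, 0, 0], "spin": -2.6}, {"travel": [0.1, 0, 0], "spin": -3.1}, {"travel": [0.1, 0, 0], "spin": -3.6}, {"travel": [0.1, 0, 0], "spin": -4.1}, {"travel": [0.1, 0, 0], "spin": -4.6}, {"travel": [0.1, 0, 0], "spin": -5.1}, {"travel": [0.1, 0, 0], "spin": -5.5}, {"travel": [0.1, 0, 0], "spin": -5.5}, {"travel": [0.1, 0, 0], "spin": -5.5}]'

```text
clock: 15.9
eef_pos: [547.4, -2.4, 148.7]
tcp_rot: [[-0.192, 0.001, -0.981], [0.981, -0.001, -0.192], [-0.001, -1.0, -0.001]]
contact_force: [-0.6, -0.7, 5.5]
gripper_width: 14.0
```

```bash
cat > look.py <<'E'
from h import *
import sys
o=get_obs();R=o['tcp_rot'];print(o['eef_pos'],o['contact_force'],o['moment'],o['gripper_width'],np.degrees(np.arctan2(R[1,0],R[0,0])),o['q'])
s=camera('side');t=camera('top');C=np.array([547.5,-2.1])
for n,im in(('side',s),('top',t)):
 for k,lo,hi in(('Y',(18,110,120),(35,255,255)),('R',(0,130,90),(4,255,255))):
  for b in blobs(im,lo,hi,(278,205,320,245) if n=='side' else (315,205,375,245)):
    q=plane(n,b[0],80)[:2]-C;print(n,k,b,np.hypot(*q).round(1),np.degrees(np.arctan2(q[1],q[0])).round(1))
s=cv2.resize(s[195:255,270:330],None,fx=7,fy=7,interpolation=cv2.INTER_CUBIC); t=cv2.resize(t[185:245,320:373],None,fx=7,fy=7,interpolation=cv2.INTER_CUBIC)
cv2.imwrite(sys.argv[1],np.hstack([s,t])[:,:,::-1])
E
python3 look.py pics/c6.png
```

```text
[547.40744718  -2.44637589 148.74197949] [-0.61793252 -0.67811077  5.4951708 ] [0.04847488 0.01370464 0.03538273] 14.034474871485502 101.06573910983116 [ 37.73050012  29.91188003 -55.85954463 107.55070156  29.17414046
  58.11069113  70.41111581]
side Y ([296.4, 226.9], [291, 225, 11, 5, 19]) 35.3 -165.1
side Y ([311.5, 228.0], [310, 228, 4, 1, 4]) 25.2 -109.8
side R ([289.7, 232.5], [288, 231, 5, 4, 15]) 55.7 -159.1
top Y ([354.4, 228.6], [354, 227, 2, 4, 5]) 42.1 -168.4
```

View pics/c6.png

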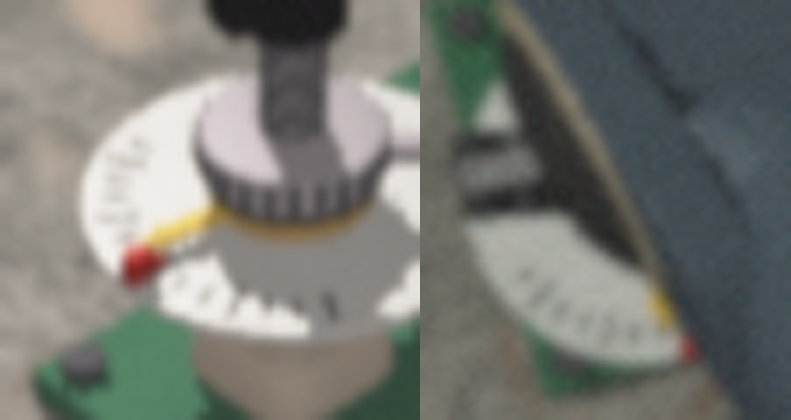

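The side crop shows the pointer (180,232) just short of the rider (142,262), and the top crop agrees. Both give about 7° left.

Call:
carry_out --targets '[{"travel": [0, 0, 0], "spin": -0.3}, {"travel": [0, 0, 0], "spin": -0.6}, {"travel": [0, 0, 0], "spin": -0.9}, {"travel": [0, 0, 0], "spin": -0.9}, {"travel": [0, 0, 0], "spin": -0.9}]'

```text
clock: 16.62
eef_pos: [547.4, -2.5, 148.7]
tcp_rot: [[-0.314, 0.001, -0.949], [0.949, -0.001, -0.314], [-0.001, -1.0, -0.0]]
contact_force: [-0.2, -0.6, 5.7]
gripper_width: 13.6
```

```bash
python3 look.py pics/c7.png; python3 -c "
from h import *
for r in(25,35,50,58):
  print(r,[((proj('side',[547.5+r*np.cos(np.radians(a)),-2.1+r*np.sin(np.radians(a)),80])-[270,195])*7).round().tolist() for a in(195,199,203)])"
```

```text
[547.43325533  -2.47364208 148.71908626] [-0.20375764 -0.6183877   5.71559234] [-0.02141138 -0.01546166  0.03183221] 13.56330253216525 108.30462363064646 [ 38.78152889  30.69502916 -57.59703588 107.50125012  30.38397939
  58.70093958  76.58873938]
side Y ([298.3, 227.8], [293, 225, 11, 7, 23]) 34.3 -157.5
side Y ([311.5, 228.0], [310, 228, 4, 1, 4]) 25.2 -109.8
side R ([289.4, 232.6], [288, 231, 4, 4, 13]) 56.3 -159.3
25 [[214.0, 209.0], [218.0, 212.0], [223.0, 215.0]]
35 [[186.0, 223.0], [191.0, 227.0], [197.0, 231.0]]
50 [[142.0, 244.0], [149.0, 250.0], [158.0, 256.0]]
58 [[118.0, 256.0], [127.0, 263.0], [137.0, 270.0]]
```

View pics/c7.png

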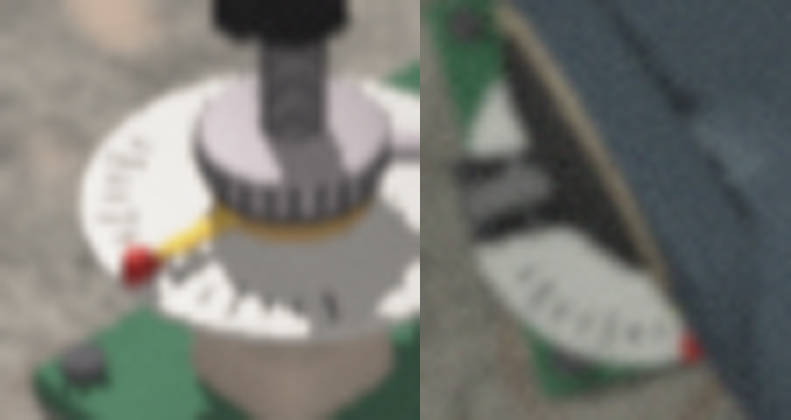

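The pointer line (230,220)→(165,250), extended, meets the rider at (141,264). Bias-corrected angles agree within 1°. Release and lift.

Call:
carry_out --targets '[{"travel": [0, 0, 0], "spin": 0}, {"travel": [0, 0, 0], "spin": 0}, {"travel": [0, 0, 0], "spin": 0}, {"travel": [0, 0, 0], "spin": 0}, {"travel": [0, -0.5, 0], "spin": 0}, {"travel": [0, -1.3, 0], "spin": 0}, {"travel": [0, -1.9, 0], "spin": 0}, {"travel": [0, -1.9, 0], "spin": 0}]' --gripper 0.4

```text
clock: 17.73
eef_pos: [548.1, -1.7, 206.9]
tcp_rot: [[-0.313, 0.003, -0.95], [0.95, -0.0, -0.313], [-0.001, -1.0, -0.003]]
contact_force: [0.1, -0.6, -0.1]
gripper_width: 34.2
```

```bash
python3 look.py pics/c8.png; python3 - <<'E'
from h import *
o=get_obs();p=o['eef_pos'];R=o['tcp_rot'];yaw=np.degrees(np.arctan2(R[1,0],R[0,0]))
C=np.array([547.5,-2.1])
s=camera('side')
for b in blobs(s,(5,130,120),(17,255,255),(265,170,410,275)):
    q=plane('side',b[0],105)[:2]-C;print('post',b,np.hypot(*q),np.degrees(np.arctan2(q[1],q[0])))
for a in(-24,-25,-26):
  T=C+71*np.array([np.cos(np.radians(a)),np.sin(np.radians(a))]);print(a,T,'travel',R.T@np.array([*(T-p[:2]),0])/30,'spin',-(a+90-yaw)/8)
E
```

```text
[548.07993006  -1.72657514 206.85374709] [ 0.10158866 -0.58645079 -0.06555668] [ 0.00662269 -0.01937144  0.04349904] 34.22559913803792 108.22002684532706 [ 41.41300225  27.10837216 -60.6125926  103.97604331  26.24262206
  64.24077787  79.9421138 ]
side Y ([298.2, 227.7], [293, 225, 11, 7, 23]) 34.2 -158.1
side Y ([311.0, 228.0], [309, 228, 5, 1, 5]) 25.1 -112.0
side R ([289.4, 232.6], [288, 231, 4, 4, 13]) 56.3 -159.3
top R ([358.4, 234.2], [358, 233, 2, 3, 5]) 57.0 -161.5
post ([348.4, 210.6], [346, 203, 6, 17, 91]) 73.39345243235857 -24.96920313359744
-24 [612.36172749 -30.97830166] travel [-1.59266171e+00 -3.50212840e-05 -1.77644760e+00] spin 5.277746769839343
-25 [611.84785288 -32.10589658] travel [-1.62300705e+00 -1.09529323e-05 -1.74842418e+00] spin 5.402746769839343
-26 [611.31437729 -33.22435142] travel [-1.65285869e+00  1.31161456e-05 -1.71987542e+00] spin 5.527746769839343
```

Call:
carry_out --targets '[{"travel": [-0.8, 0, -0.85], "spin": 1.3}, {"travel": [-1.64, 0, -1.73], "spin": 2.6}, {"travel": [-1.64, 0, -1.73], "spin": 3.9}, {"travel": [-1.64, 0, -1.73], "spin": 5.2}, {"travel": [-1.64, 0, -1.73], "spin": 5.45}, {"travel": [-1.64, 0, -1.73], "spin": 5.45}, {"travel": [-1.64, 0.5, -1.73], "spin": 5.45}, {"travel": [-1.64, 1.2, -1.73], "spin": 5.45}, {"travel": [-1.64, 1.8, -1.73], "spin": 5.45}, {"travel": [-1.64, 2.2, -1.73], "spin": 5.45}, {"travel": [-1.64, 2.2, -1.73], "spin": 5.45}]' --gripper 0.33

```text
clock: 19.25
eef_pos: [611.1, -32.5, 137.6]
tcp_rot: [[0.428, -0.002, -0.904], [0.904, 0.0, 0.428], [-0.001, -1.0, 0.002]]
contact_force: [0.2, 0.4, 0.5]
gripper_width: 28.1
```

```bash
python3 - <<'E'
from h import *
o=get_obs();print(o['eef_pos'],o['contact_force'])
t=camera('top')
for b in blobs(t,(18,110,120),(35,255,255),(315,195,375,245),2)+blobs(t,(0,110,80),(5,255,255),(315,195,375,245),2):
    q=plane('top',b[0],80)[:2]-[547.5,-2.1];print(b,np.hypot(*q).round(1),np.degrees(np.arctan2(q[1],q[0])).round(1))
E
```

```text
[611.07616031 -32.53053162 137.62633587] [0.18179771 0.36225838 0.52516568]
([355.6, 214.9], [355, 213, 2, 5, 7]) 13.8 -130.0
([356.1, 226.4], [355, 223, 3, 8, 17]) 38.0 -161.1
([358.5, 234.0], [358, 233, 2, 3, 6]) 56.6 -161.1
```

The top view puts pointer and rider both at -161.1°. Descend on the post.

Call:
carry_out --targets '[{"travel": [0, 0.2, 0], "spin": 0}, {"travel": [0, 0.4, 0], "spin": 0}, {"travel": [0, 0.6, 0], "spin": 0}, {"travel": [0, 0.8, 0], "spin": 0}, {"travel": [0, 0.95, 0], "spin": 0}, {"travel": [0, 1.1, 0], "spin": 0}, {"travel": [0, 1.1, 0], "spin": 0}]'

```text
clock: 20.18
eef_pos: [611.5, -32.5, 105.6]
tcp_rot: [[0.428, -0.001, -0.904], [0.904, -0.0, 0.428], [-0.0, -1.0, 0.001]]
contact_force: [0.3, 0.8, 0.0]
gripper_width: 28.2
```

Call:
carry_out --targets '[{"travel": [-0.124, 0, 0.003], "spin": 0.375}, {"travel": [-0.247, 0, 0.013], "spin": 0.75}, {"travel": [-0.37, 0, 0.029], "spin": 1.125}, {"travel": [-0.451, 0, 0.043], "spin": 1.375}, {"travel": [-0.532, 0, 0.061], "spin": 1.625}, {"travel": [-0.612, 0, 0.081], "spin": 1.875}, {"travel": [-0.652, 0, 0.092], "spin": 2.0}, {"travel": [-0.692, 0, 0.104], "spin": 2.125}, {"travel": [-0.731, 0, 0.116], "spin": 2.25}]'

```text
clock: 21.3
eef_pos: [599.4, -50.8, 106.2]
tcp_rot: [[0.687, 0.0, -0.726], [0.726, 0.0, 0.687], [0.0, -1.0, -0.0]]
contact_force: [0.5, 0.7, 0.2]
gripper_width: 28.1
```

Call:
carry_out --targets '[{"travel": [-0.041, 0, 0], "spin": 0.125}, {"travel": [-0.083, 0, 0.001], "spin": 0.25}, {"travel": [-0.124, 0, 0.003], "spin": 0.375}, {"travel": [-0.165, 0, 0.006], "spin": 0.5}]'

```text
clock: 21.8
eef_pos: [595.7, -54.4, 106.1]
tcp_rot: [[0.736, 0.0, -0.676], [0.676, -0.0, 0.736], [0.0, -1.0, -0.0]]
contact_force: [0.8, 0.7, 1.6]
gripper_width: 28.2
```

Call:
carry_out --targets '[{"travel": [-0.041, 0, 0], "spin": 0.125}, {"travel": [-0.083, 0, 0.001], "spin": 0.25}, {"travel": [-0.124, 0, 0.003], "spin": 0.375}, {"travel": [-0.165, 0, 0.006], "spin": 0.5}]'

```text
clock: 22.3
eef_pos: [591.9, -57.6, 106.0]
tcp_rot: [[0.782, 0.0, -0.623], [0.623, -0.0, 0.782], [0.0, -1.0, -0.0]]
contact_force: [1.3, -0.6, 1.2]
gripper_width: 28.2
```

```bash
cat > f.py <<'E'
from h import *
o=get_obs();R=o['tcp_rot'];p=o['eef_pos'];d=p[:2]-[547.5,-2.1]
print('clock',o['clock'],'F tool',(R.T@o['contact_force']).round(2),'M',o['moment'].round(2),'r',np.hypot(*d).round(1),'ang',np.degrees(np.arctan2(d[1],d[0])).round(1),'yaw-90',(np.degrees(np.arctan2(R[1,0],R[0,0]))-90).round(1))
s=camera('side')
for b in blobs(s,(5,130,120),(17,255,255),(265,170,410,275)):
    q=plane('side',b[0],105)[:2]-[547.5,-2.1];print('post',b,np.hypot(*q).round(1),np.degrees(np.arctan2(q[1],q[0])).round(1))
E
python3 f.py
```

```text
clock 22.3 F tool [ 0.69 -1.2  -1.28] M [ 0.13 -0.28  0.01] r 71.1 ang -51.3 yaw-90 -51.4
post ([347.4, 220.8], [344, 211, 7, 17, 53]) 77.2 -49.8
```

Call:
carry_out --targets '[{"travel": [-0.041, 0, 0], "spin": 0.125}, {"travel": [-0.083, 0, 0.001], "spin": 0.25}, {"travel": [-0.124, 0, 0.003], "spin": 0.375}]'

```text
clock: 22.72
eef_pos: [588.9, -59.9, 106.0]
tcp_rot: [[0.813, -0.0, -0.582], [0.582, -0.0, 0.813], [-0.0, -1.0, -0.0]]
contact_force: [0.5, -0.0, 0.4]
gripper_width: 28.0
```

Call:
carry_out --targets '[{"travel": [-0.041, 0, 0], "spin": 0.125}, {"travel": [-0.083, 0, 0.001], "spin": 0.25}, {"travel": [-0.124, 0, 0.003], "spin": 0.375}]'

```text
clock: 23.1
eef_pos: [585.8, -61.9, 106.0]
tcp_rot: [[0.843, -0.0, -0.538], [0.538, -0.0, 0.843], [-0.0, -1.0, -0.0]]
contact_force: [1.4, 0.4, 0.3]
gripper_width: 28.5
```

Call:
carry_out --targets '[{"travel": [-0.041, 0, 0], "spin": 0.125}, {"travel": [-0.083, 0, 0.001], "spin": 0.25}]'

```text
clock: 23.35
eef_pos: [583.7, -63.2, 106.0]
tcp_rot: [[0.861, 0.0, -0.509], [0.509, -0.0, 0.861], [-0.0, -1.0, -0.0]]
contact_force: [1.4, 0.1, 0.2]
gripper_width: 28.4
```

Call:
carry_out --targets '[{"travel": [-0.041, 0, 0], "spin": 0.125}, {"travel": [-0.083, 0, 0.001], "spin": 0.25}]'

```text
clock: 23.6
eef_pos: [581.5, -64.5, 106.0]
tcp_rot: [[0.878, 0.0, -0.478], [0.478, -0.0, 0.878], [0.0, -1.0, -0.0]]
contact_force: [1.9, 0.4, 0.3]
gripper_width: 28.5
```

Call:
carry_out --targets '[{"travel": [-0.041, 0, 0], "spin": 0.125}, {"travel": [-0.083, 0, 0.001], "spin": 0.25}]'

```text
clock: 23.85
eef_pos: [579.3, -65.6, 106.0]
tcp_rot: [[0.894, 0.0, -0.447], [0.447, -0.0, 0.894], [0.0, -1.0, -0.0]]
contact_force: [0.8, 0.4, 0.8]
gripper_width: 28.3
```

Around 1–1.8 N (still free). Continuing slowly in small steps.

Call:
carry_out --targets '[{"travel": [-0.041, 0, 0], "spin": 0.125}, {"travel": [-0.083, 0, 0.001], "spin": 0.25}]'

```text
clock: 24.1
eef_pos: [577.1, -66.7, 106.0]
tcp_rot: [[0.909, -0.0, -0.416], [0.416, -0.0, 0.909], [-0.0, -1.0, -0.0]]
contact_force: [1.5, 0.8, 0.9]
gripper_width: 28.3
```

Call:
carry_out --targets '[{"travel": [-0.041, 0, 0], "spin": 0.125}, {"travel": [-0.083, 0, 0.001], "spin": 0.25}]'

```text
clock: 24.35
eef_pos: [574.9, -67.7, 106.0]
tcp_rot: [[0.923, 0.0, -0.384], [0.384, 0.0, 0.923], [0.0, -1.0, -0.0]]
contact_force: [1.4, 1.2, -0.7]
gripper_width: 28.5
```

Call:
carry_out --targets '[{"travel": [-0.041, 0, 0], "spin": 0.125}, {"travel": [-0.083, 0, 0.001], "spin": 0.25}]'

```text
clock: 24.6
eef_pos: [572.7, -68.5, 106.1]
tcp_rot: [[0.936, 0.0, -0.351], [0.351, 0.0, 0.936], [0.0, -1.0, 0.0]]
contact_force: [2.2, 0.6, -0.4]
gripper_width: 28.2
```

Call:
carry_out --targets '[{"travel": [-0.041, 0, 0], "spin": 0.125}]'

```text
clock: 24.72
eef_pos: [571.6, -68.9, 106.1]
tcp_rot: [[0.942, 0.0, -0.335], [0.335, 0.0, 0.942], [0.001, -1.0, 0.0]]
contact_force: [1.3, 1.1, -0.6]
gripper_width: 28.0
```

Call:
carry_out --targets '[{"travel": [-0.041, 0, 0], "spin": 0.125}]'

```text
clock: 24.85
eef_pos: [570.5, -69.3, 106.1]
tcp_rot: [[0.948, 0.001, -0.319], [0.319, 0.0, 0.948], [0.001, -1.0, 0.0]]
contact_force: [2.3, 1.8, -0.4]
gripper_width: 28.2
```

Call:
carry_out --targets '[{"travel": [-0.041, 0, 0], "spin": 0.125}]'

```text
clock: 24.98
eef_pos: [569.3, -69.6, 106.1]
tcp_rot: [[0.953, 0.001, -0.302], [0.302, 0.0, 0.953], [0.001, -1.0, 0.0]]
contact_force: [3.2, 1.7, -1.2]
gripper_width: 27.9
```

Call:
carry_out --targets '[{"travel": [-0.041, 0, 0], "spin": 0.125}]'

```text
clock: 25.1
eef_pos: [568.2, -69.9, 106.1]
tcp_rot: [[0.958, 0.001, -0.285], [0.285, 0.0, 0.958], [0.001, -1.0, 0.0]]
contact_force: [3.2, 1.0, -0.3]
gripper_width: 28.4
```

Call:
carry_out --targets '[{"travel": [-0.041, 0, 0], "spin": 0.125}]'

```text
clock: 25.22
eef_pos: [567.1, -70.3, 106.1]
tcp_rot: [[0.963, 0.001, -0.269], [0.269, 0.0, 0.963], [0.001, -1.0, 0.0]]
contact_force: [3.3, 1.6, -0.5]
gripper_width: 27.9
```

Call:
carry_out --targets '[{"travel": [-0.041, 0, 0], "spin": 0.125}]'

```text
clock: 25.35
eef_pos: [565.9, -70.6, 106.1]
tcp_rot: [[0.968, 0.001, -0.252], [0.252, 0.0, 0.968], [0.001, -1.0, 0.0]]
contact_force: [5.1, 2.0, -1.4]
gripper_width: 28.2
```

Call:
carry_out --targets '[{"travel": [-0.041, 0, 0], "spin": 0.125}]'

```text
clock: 25.48
eef_pos: [564.8, -70.9, 106.2]
tcp_rot: [[0.972, 0.001, -0.235], [0.235, 0.0, 0.972], [0.001, -1.0, 0.0]]
contact_force: [4.4, 2.6, -2.0]
gripper_width: 28.5
```

Call:
carry_out --targets '[{"travel": [-0.041, 0, 0], "spin": 0.125}]'

```text
clock: 25.6
eef_pos: [563.7, -71.1, 106.2]
tcp_rot: [[0.976, 0.001, -0.218], [0.218, 0.001, 0.976], [0.002, -1.0, 0.0]]
contact_force: [4.7, 2.8, -2.7]
gripper_width: 27.9
```

Call:
carry_out --targets '[{"travel": [-0.041, 0, 0], "spin": 0.125}]'

```text
clock: 25.72
eef_pos: [562.7, -71.3, 106.2]
tcp_rot: [[0.98, 0.002, -0.201], [0.201, 0.001, 0.98], [0.002, -1.0, 0.0]]
contact_force: [5.3, 2.8, -2.1]
gripper_width: 28.3
```

5.8 N while moving, on a steady rise: that is right. Back off to mid-gap and lift away.

Call:
carry_out --targets '[{"travel": [0.04, 0, 0], "spin": 0}, {"travel": [0.14, 0, 0], "spin": 0}, {"travel": [0.23, 0, 0], "spin": 0}, {"travel": [0.23, 0, 0], "spin": 0}, {"travel": [0.23, -0.4, 0], "spin": 0}, {"travel": [0.23, -1.2, 0], "spin": 0}, {"travel": [0.23, -2.5, 0], "spin": 0}, {"travel": [0.23, -4.0, 0], "spin": 0}, {"travel": [0.23, -4.0, -1.0], "spin": 0}, {"travel": [0.23, -4.0, -3.0], "spin": 0}, {"travel": [0.23, -4.0, -5.0], "spin": 0}, {"travel": [0.23, -4.0, -5.0], "spin": 0}]'

```text
clock: 27.22
eef_pos: [598.2, -224.7, 225.9]
tcp_rot: [[0.981, -0.001, -0.192], [0.192, -0.003, 0.981], [-0.001, -1.0, -0.003]]
contact_force: [-0.7, 0.5, -0.3]
gripper_width: 28.3
```

```bash
python3 f.py; python3 look.py pics/c9.png
```

```text
clock 27.225 F tool [-0.55  0.26  0.6 ] M [0.02 0.01 0.04] r 228.3 ang -77.2 yaw-90 -79.0
post ([337.5, 227.2], [334, 219, 8, 18, 106]) 73.0 -70.6
[ 598.46475745 -220.45330176  226.12237009] [-0.07672642  1.05887237 -0.05793378] [ 0.09700374  0.01518926 -0.02756442] 28.02429969417813 11.324479619615719 [ 38.5399865   26.27637586 -31.02520948  91.58341409  14.46922027
  66.19051633  15.57498949]
side Y ([298.2, 227.9], [293, 225, 11, 7, 22]) 34.7 -157.4
side R ([289.4, 232.6], [288, 231, 4, 4, 13]) 56.3 -159.3
top Y ([355.6, 214.4], [355, 213, 2, 4, 5]) 13.1 -126.1
top Y ([356.1, 226.4], [355, 223, 3, 8, 17]) 38.0 -161.1
top R ([358.4, 234.2], [358, 233, 2, 3, 5]) 57.0 -161.5
```

View pics/c9.png

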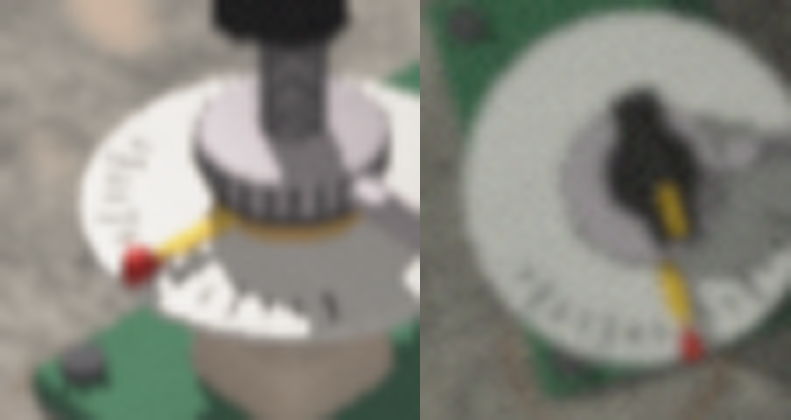

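The final view shows the pointer running straight into the rider in both crops (135,265 side; 690,345 top), with the arm clear. Handing in.

```bash
python3 -c "
from workcell import *
print(hand_in())"
```

```text
the job is handed in; nothing more can be done
None
```

The job is done and handed in at about 27 s, in the order asked:

- **Loosening:** I eased the ring off about 0.87 rad by its lever post.
- **Setting:** I turned the knob about 51° counterclockwise while the ring was slack.
- **Tightening:** I nipped the ring up again at 10 mm/s and stopped at 5.8 N at the post (wanted 4.5 to 7.5 N), still on a steady rise. I then backed off and lifted clear.

**Last checks:**
- **Pointer:** the top view puts it at -161.1° and the rider at -161.5°. The raw side view showed about 2° between them, which matches a small calibration offset. The pointer did not shift while the ring was tightened.
- **Ring:** the post rests about 5° short of its overtight start. I could not measure the washer force directly. The force readings scatter by about 0.5 N, so the 5.8 N carries that uncertainty.
- **Blanks and marker:** I never went near them on purpose, but I did not measure their positions again at the end.

**One failed step:** on the first loosening pass the half-open fingertips stood higher than I expected and passed over the post without touching it. A look showed this, and I repeated the pass about 11 mm lower.

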